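# Make up two assay kits from the bench stock

## Robot

A 6-joint arm with a two-finger parallel gripper is mounted at the origin on the work surface; the furniture and walls round the work are solid. World frame = base frame: x ahead of the robot, y to its left, z up, the work surface at z = 0. Lengths are in mm, angles in rad, forces in N, time in s.
With the tool pointing down it reaches from about 275 to 1000 mm from the base axis. Payload 8.4 kg.
Tool frame: the origin (TCP) lies at the very end of the fingers, on their centre line; the grasp point (between the pads) lies 19 mm behind it; z points along the fingers, y is the line along which they close (so a half turn about z gives the same grasp; the last joint's range is limited). The gripper opens to 85 mm and grips with 20 to 120 N. Pads are 22 mm wide; open, the fingers measure 114 mm over their backs; the gripper's body (76 mm by 85 mm) begins 54 mm behind the grasp point. The pads swing forward as they close: fully open they stand 13 mm farther back than shut.
Start: joints at [-1.316, 0.353, 1.633, -0, 1.155, -0.002], TCP at [158.74, -604.508, 231.281] pointing down, gripper open.
Joint ranges: [-2.63, 2.63], [-0.92, 2.1], [0.06, 2.66], [-1.3, 4.44], [0, 2.69], [-3.02, 3.02]. Speed limits (rad/s): [2.22, 2.22, 2.79, 3.14, 3.14, 3.14].

## Interface

Orientations are given as [roll, pitch, yaw] about the fixed x, y, z axes, in that order (R = Rz(yaw) Ry(pitch) Rx(roll)).
In Python, from rig import r, vision gives the robot as it stands. The module is installed in compiled form; this text tells all that it offers.
- The arm moves only by the tool play_rows, never from a script. Its argument "steps" is a list of rows, each an object with "delta_pos": the shift along the tool's x, y, z in cm, a list of three; "yaw": the turn about the tool's z in rad; "jaw": the opening in per cent of the stroke, from 0 (shut) to 100 (fully open). A call has exactly 8 rows; each row is the pose to reach, as a shift and turn from the pose commanded when the call began, along the tool's axes at that moment; what a row does not reach only later rows make up. A row lasts 1/10 s, in which the tool goes at most 50 mm and 8.59 degrees, less where a joint would pass 70% of its speed; a pose out of reach is approached as far as the arm can. A call with a gripper value outside its range is refused whole. The fingers move at their own pace and stop on an object; "grip_force" is the grip in N (left out, the last holds). Time passes only in rows, so rows that repeat a pose let the fingers close, or fill a call up. It gives the time, the measured TCP pose, the force, the opening and the grip force at its end, in the units of the state.
- r.sense(): the state, without advancing time (a new reading comes with each control period).
- vision.grab_frame(name): name is "scene" or "top"; returns (picture, depth): 400x640x3 uint8, red, green, blue; 400x640 float32, mm along the optical axis (not along the pixel's ray), 0 where there is no reading.
- vision.calibration(name): a dict with "mtx" (3x3 intrinsics, pixels), "extrinsics" (4x4, takes a point from camera to world coordinates). Camera axes: x right, y down, z forward; pixel columns grow to the right and rows downward; lengths in mm; the calibration is good to about 2 mm. A picture is of the moment at which its call begins. calibration takes no time and is no camera call.
- r.sign_off(): hands the job in; it is judged then, once.
Trained networks look in the newest picture that a camera, given by its name, has taken for a name from the list of things; names that differ only in an ending like _2 or _b are one class to them, and where a whole thing is asked for, a point or a joint stands for the part that bears it (a point fixed in the world has none). Each returns a list of dicts, best first, with "conf" (0 to 1); they miss things now and then, are a little off and sometimes report something else, mostly with a low value. They report only what shows in the picture. A call takes as long as a camera call. They do not tell look-alikes from the thing itself.
- vision.cut_out(camera, thing): "region" (400x640 bool, what is visible of it) and "uv" ([column, row] in pixels, amid what is visible of it).
- vision.landmark_of(camera, thing): "uv" ([column, row] in pixels: a listed point, or the origin of a listed thing).
The state is a dict: "clock": time; "qpos": joint angles; "qvel": joint speeds; "joint_efforts": joint torques, N m; "eef_pos": TCP position; "tcp_rot": TCP orientation; "contact_force": force on the tool from outside, world axes, zero at the start; "wrist_torque": the same for the moment, N m; "opening": opening from 0.0 (shut) to 1.0 (fully open); "grasp_force": force on a finger pad.
Only numpy, scipy, OpenCV 4.12 (cv2) and the standard library are available. Lean on these libraries where they do the work, as an engineer would, in place of code of your own. Each camera call takes 0.05 s, during which the arm holds its last target. There are 200 camera calls.

## Task

Make up the two assay kits. The blue tray gets the red cuvette box, the vial with the dark blue cap and the vial with the yellow cap; the white tray gets the orange carton and the vial with the teal cap. Lay each box flat in its tray's box pocket and stand each vial down in a round well of its tray (either well), keep the vials upright all the way, and leave the timer and the beaker where they are.

Things in the scene. Friction and masses are not known exactly. Their poses are not given: they have to be found in the camera images.
- cuvette_box: red flat box of cuvettes, 40 mm (x) by 72 mm (y) by 21 mm high, 50 g; lies flat on the desk; origin at the centre of its underside, z up
- orange_carton: orange folding carton, 50 mm (x) by 62 mm (y) by 40 mm high, 120 g; stands flat on the desk; origin at the centre of its underside, z up
- teal_vial: small clear plastic reagent vial with a teal (blue-green) screw cap and a white label, standing upright on the desk; body 23 mm in diameter, cap 25 mm in diameter from 44 mm to the top, 53 mm tall, 20 g; origin at the centre of its underside, z up the vial
- blue_vial: small clear plastic reagent vial with a dark blue screw cap and a white label, standing upright on the desk; body 23 mm in diameter, cap 25 mm in diameter from 44 mm to the top, 53 mm tall, 20 g; origin at the centre of its underside, z up the vial
- yellow_vial: small clear plastic reagent vial with a yellow screw cap and a white label, standing upright on the desk; body 23 mm in diameter, cap 25 mm in diameter from 44 mm to the top, 54 mm tall, 20 g; origin at the centre of its underside, z up the vial
- blue_tray: blue kit tray, fixed, 140 (x) x 110 (y) mm, origin at its underside's centre, rim 12 mm high. At -x a box pocket 66 (x) x 88 (y) mm inside, centre x -33, y 0, floor 4 mm up, walls to 12 mm. At +x two round wells, centres x 40, y +27 and -27 mm, rims 24 mm up, bore 39 mm at the mouth tapering to 29 mm at the floor, 5 mm up. White card in the -x edge. The trays differ only in colour
- white_tray: white kit tray, fixed, 140 (x) x 110 (y) mm, origin at its underside's centre, rim 12 mm high. At -x a box pocket 66 (x) x 88 (y) mm inside, centre x -33, y 0, floor 4 mm up, walls to 12 mm. At +x two round wells, centres x 40, y +27 and -27 mm, rims 24 mm up, bore 39 mm at the mouth tapering to 29 mm at the floor, 5 mm up. White card in the -x edge. The trays differ only in colour
- timer: white digital bench timer, 58 x 62 x 18 mm, lying on the desk; not part of either kit, stays where it is; origin at the centre of its underside
- beaker: small clear empty beaker, 51 mm in diameter, 53 mm tall, standing on the desk; not part of either kit, stays where it is; origin at the centre of its underside
Things that resemble listed ones, but are neither listed nor needed, are in the scene too. What is shaped like the blue_vial but pink is not meant.

How it is judged:
By the outcome, as a careful person would: the job done as asked, in the order asked, and still so for the second after the job is handed in, with the robot touching nothing.
It also fails if it takes over 115 s, if anything falls off the work surface, if the arm or the gripper's body presses on something with over 40 N, if the wrist force passes 120 N, or if a joint passes its speed limit or range.

## Working session

There is one attempt and no reset: what is moved stays moved. The work goes in short steps, Python scripts to look and compute and a tool call to move; the robot and the scene stay as the last step left them, time stands still between calls to the robot, and variables do not carry over. Pictures are saved under pics/ and viewed, at most 14 in all, crops included, and the job is handed in when it is done.

Besides the shell and the picture viewer there is one more tool, called after ">>>" as name(argument=value, ...), one argument or row to a line, values as JSON. play_rows: Moves the arm, as the interface text tells. Its arguments: {"type":"object","properties":{"steps":{"type":"array"},"grip_force":{"type":"number"}},"required":["steps"]}

```bash
mkdir -p pics; cat > h.py <<'E'
import numpy as np, cv2
from rig import r, vision
def cal(c):
    k=vision.calibration(c); return np.array(k["mtx"]),np.array(k["extrinsics"])
def pts(c,depth,mask):
    K,T=cal(c); v,u=np.nonzero(mask&(depth>0)); d=depth[v,u]
    p=np.c_[(u-K[0,2])/K[0,0]*d,(v-K[1,2])/K[1,1]*d,d]
    return p@T[:3,:3].T+T[:3,3]
def onplane(c,uv,z):
    K,T=cal(c); d=T[:3,:3]@np.array([(uv[0]-K[0,2])/K[0,0],(uv[1]-K[1,2])/K[1,1],1]); o=T[:3,3]
    return o+d*(z-o[2])/d[2]
E
python3 - <<'E'
from h import *
s=r.sense(); print(s)
for c in("top","scene"):
    p,d=vision.grab_frame(c); cv2.imwrite(f"pics/{c}0.png",p[:,:,::-1]); np.save(f"{c}0.npy",d); print(c,cal(c)[1].round(2).tolist())
    for n in "cuvette_box orange_carton teal_vial blue_vial yellow_vial blue_tray white_tray timer beaker".split():
        for o in vision.cut_out(c,n)[:4]:
            m=o["region"]; q=pts(c,d,m)
            if len(q)<10: continue
            zt=np.percentile(q[:,2],95); t=q[q[:,2]>zt-5]
            rc=cv2.minAreaRect(t[:,:2].astype(np.float32))
            print(c,n,round(o["conf"],2),np.round(o["uv"]),"ztop",zt.round(),"ctr",np.round(rc[0]),np.round(rc[1]),round(rc[2]))
E
```

```text
{'clock': 0.0, 'qpos': array([-1.31638370e+00,  3.53631922e-01,  1.63414786e+00, -1.61322264e-05,
        1.15519677e+00, -2.38181426e-03]), 'qvel': array([ 3.39006745e-04,  1.15309442e-03,  1.17602058e-03, -4.04956473e-04,
       -5.19053221e-05, -9.33507731e-04]), 'joint_efforts': array([-3.29085546e-03, -6.05262423e+01, -3.42065084e+01,  3.66061920e-05,
        9.29304137e-03,  4.83028188e-06]), 'eef_pos': array([ 158.62311871, -604.03735677,  230.56594383]), 'tcp_rot': array([-3.14020873e+00,  1.14537158e-05,  2.56800976e-01]), 'contact_force': array([-0.09827166, -0.29305174,  0.48176951]), 'wrist_torque': array([0.03905157, 0.02664562, 0.03731771]), 'grasp_force': 0.0, 'opening': 1.0008604054470012}
top [[-0.01, -0.98, 0.19, 361.08], [-1.0, 0.02, 0.02, 1.29], [-0.03, -0.19, -0.98, 859.33], [0.0, 0.0, 0.0, 1.0]]
top cuvette_box 0.73 [279. 182.] ztop 55.0 ctr [559.  96.] [24. 24.] 56
top cuvette_box 0.68 [322. 194.] ztop 22.0 ctr [541.  10.] [40. 71.] 3
top cuvette_box 0.26 [234. 181.] ztop 41.0 ctr [574. 194.] [62. 50.] 79
top cuvette_box 0.24 [195. 158.] ztop 53.0 ctr [618. 267
[... 732 characters left out ...]
0.65, -0.76, 685.12], [0.0, 0.0, 0.0, 1.0]]
scene cuvette_box 0.68 [324. 205.] ztop 23.0 ctr [540.   9.] [40. 72.] 3
scene orange_carton 0.57 [282. 156.] ztop 42.0 ctr [574. 192.] [64. 50.] 80
scene teal_vial 0.77 [342. 241.] ztop 55.0 ctr [507. -83.] [21. 23.] 11
scene blue_vial 0.81 [287. 220.] ztop 55.0 ctr [460.  30.] [23. 22.] 23
scene blue_vial 0.63 [302. 241.] ztop 55.0 ctr [447. -33.] [21. 21.] 48
scene yellow_vial 0.56 [303. 176.] ztop 56.0 ctr [559.  95.] [25. 23.] 48
scene blue_tray 0.59 [370. 328.] ztop 22.0 ctr [ 464. -238.] [98. 45.] 71
scene white_tray 0.74 [240. 174.] ztop 24.0 ctr [478. 224.] [95. 43.] 69
scene beaker 0.56 [274. 126.] ztop 54.0 ctr [499.  92.] [478.  45.] 55
```

View pics/top0.png

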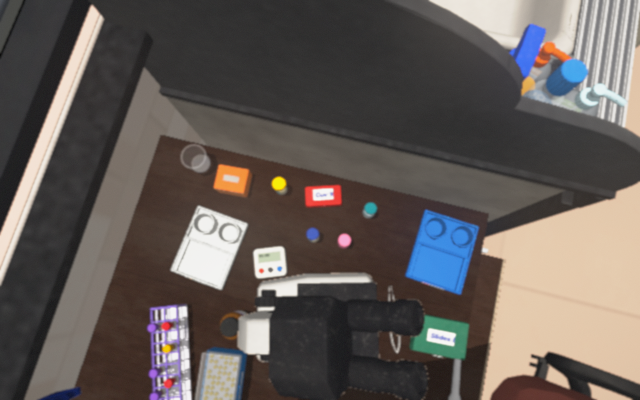

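View pics/scene0.png

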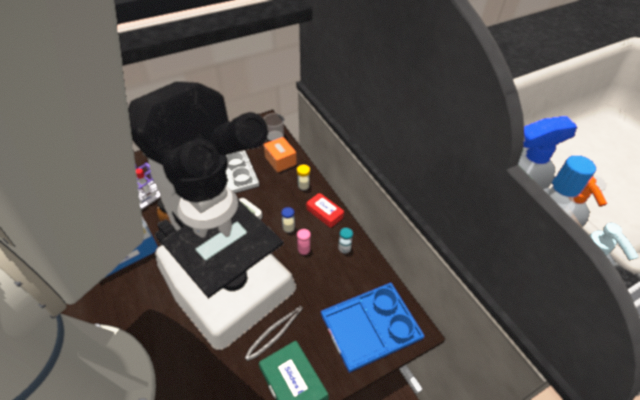

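```bash
python3 - <<'E'
from h import *
P=np.vstack([pts(c,np.load(f"{c}0.npy"),np.ones((400,640),bool)) for c in("top","scene")])
print("hmap max z cm; rows x, cols y from +350 down to -450 step 25")
xs=np.arange(100,760,25); ys=np.arange(350,-460,-25)
print("      "+" ".join(f"{y//1:4d}" for y in ys))
for x in xs:
    row=[]
    for y in ys:
        q=P[(abs(P[:,0]-x)<=12.5)&(abs(P[:,1]-y)<=12.5)]
        row.append(f"{np.percentile(q[:,2],98)/10:4.0f}" if len(q)>3 else "   .")
    print(f"{x:5d} "+" ".join(row))
# trays
vision.grab_frame("top");d=np.load("top0.npy")
for n in("blue_tray","white_tray"):
    o=vision.cut_out("top",n)[0]; m=cv2.dilate(o["region"].astype(np.uint8),np.ones((5,5)))>0
    q=pts("top",d,m); q=q[(q[:,2]>3)&(q[:,2]<30)]
    rc=cv2.minAreaRect(q[:,:2].astype(np.float32)); print(n,rc, o["region"].sum())
    hi=q[q[:,2]>16][:,:2]; 
    _,l,ce=cv2.kmeans(hi.astype(np.float32),2,None,(3,50,.1),5,0); print("wells",ce, [len(hi[l[:,0]==i]) for i in(0,1)],[cv2.minEnclosingCircle(hi[l[:,0]==i].astype(np.float32)) for i in(0,1)])
    lo=q[(q[:,2]<7)]; print("floor ctr",np.median(lo,0))
E
```

```text
hmap max z cm; rows x, cols y from +350 down to -450 step 25
       350  325  300  275  250  225  200  175  150  125  100   75   50   25    0  -25  -50  -75 -100 -125 -150 -175 -200 -225 -250 -275 -300 -325 -350 -375 -400 -425 -450
  100    .    .    .    .    .    .    .    0    0    0    0    2    7    2    2   38   40   43   46    .    .    .    .    .    .    .    .    .    .  -25  -22  -21  -21
  125    .    .    .    .    .    .    .    0    0    0    0    0    1    1    2   27   33   40   48   52    .    .    .    .    .   -8   -8    .    .    .  -24  -21  -21
  150    0    0    3    3    0    .    .    3    0    0    0    0    0    0    0   28   35   42   49   56   58    0    0    2    .   -8   -8   -8    .    .    .  -25  -24
  175    0    8    8    6    0    8    8    8    0    0    0    0    0    0    0   30   37   44   51   58   60    0    0    2    .   -8   -8   -8    .    .    .    .    .
  200    0    8    8    8    0    8    8    8    0    0    0    0    3    3    3   32   39   46   53   59   59    0    0    2    2   -8   -8   -8    .    .    .    .    .
  225    0   
[... 3778 characters left out ...]
, -223.71652221679688), (111.04544067382812, 143.93568420410156), 70.90126037597656) 4015
wells [[ 474.5355  -214.36603]
 [ 456.06436 -265.34088]] [143, 154] [((473.7676086425781, -211.73158264160156), 22.17925453186035), ((455.49688720703125, -262.4328918457031), 22.628753662109375)]
floor ctr [ 421.68921299 -221.95560563    4.1106024 ]
white_tray ((442.78472900390625, 243.70794677734375), (120.2152099609375, 141.88479614257812), 70.47431945800781) 3976
wells [[490.25967 254.32182]
 [470.32913 203.58775]] [141, 138] [((488.28668212890625, 251.6501007080078), 22.289579391479492), ((469.35614013671875, 200.8841094970703), 22.208528518676758)]
floor ctr [438.6857889  242.61303293   4.29444242]
```

>>> play_rows(
  steps=[
    {"delta_pos":[2,-1.5,-5],"yaw":0,"jaw":100},
    {"delta_pos":[4,-3,-9],"yaw":0,"jaw":100},
    {"delta_pos":[6,-4.5,-13],"yaw":0,"jaw":100},
    {"delta_pos":[10,-7.5,-15],"yaw":0,"jaw":100},
    {"delta_pos":[14,-10.5,-17],"yaw":0,"jaw":100},
    {"delta_pos":[18,-13.5,-17],"yaw":0,"jaw":100},
    {"delta_pos":[22,-16.5,-17],"yaw":0,"jaw":100},
    {"delta_pos":[24,-18,-17],"yaw":0,"jaw":100},
  ],
)

```text
clock: 1.95
eef_pos: [346.5, -367.0, 401.8]
tcp_rot: [3.141, -0.001, 0.258]
contact_force: [0.5, 0.2, -0.2]
opening: 1.001
grasp_force: 0.0
```

```bash
python3 - <<'E'
from h import *
s=r.sense(); print(s['qpos'].round(4),s['eef_pos'],s['tcp_rot'],s['clock'])
d=np.load("top0.npy"); P=pts("top",d,np.ones((400,640),bool)); P2=pts("scene",np.load("scene0.npy"),np.ones((400,640),bool))
# wall profile along x at several y
for nm,Q in(("top",P),("scene",P2)):
  for y in(-220,-80,0,100,190):
    q=Q[(abs(Q[:,1]-y)<4)&(Q[:,0]>480)&(Q[:,0]<800)]; q=q[np.argsort(q[:,0])]
    print(nm,y,[tuple(v) for v in q[::max(1,len(q)//22)][:,[0,2]].round().astype(int).tolist()])
E
```

```text
[-8.1760e-01  3.6400e-02  1.6542e+00  8.0000e-04  1.4500e+00  4.9530e-01] [ 346.54509496 -367.01267805  401.84386925] [ 3.14110724e+00 -1.11639853e-03  2.57887621e-01] 1.95
top -220 [(481, 5), (499, 11), (522, -1), (607, 19), (608, -136), (609, 5), (609, 58), (615, 249), (616, 104), (616, 103), (617, 332), (617, 278), (617, 343), (617, 285), (617, 373), (617, 252), (618, 344), (618, 341), (618, 329), (618, 288), (619, 113), (627, 379), (638, 382)]
top -80 [(480, 0), (498, 51), (531, 2), (560, -2), (645, -40), (646, -244), (647, -216), (653, 444), (653, 371), (654, 79), (654, 115), (654, 213), (654, 441), (654, 278), (655, 442), (655, 366), (655, 204), (655, 230), (655, 211), (655, 199), (656, 398), (656, 83), (662, 450)]
top 0 [(481, 0), (508, 0), (531, 21), (560, 22), (663, 40), (667, -160), (667, -60), (668, -42), (674, 409), (675, 300), (675, 326), (675, 279), (675, 312), (676, 123), (676, 141), (676, 320), (676, 265), (676, 367), (676, 344), (677, 264), (677, 397), (677, 401), (678, 418)]
top 100 [(480, 2), (501, -1), (525, -2), (547, 48), (559, 55), (599, -1), (692, -114), (694,
[... 1137 characters left out ...]
, (674, 385), (674, 231), (675, 277), (675, 172), (675, 186), (675, 254), (675, 367), (676, 74), (676, 398), (676, 251), (676, 382), (677, 329), (678, 125)]
scene 100 [(481, 0), (504, 1), (528, 1), (548, 2), (558, 55), (585, 1), (610, 1), (693, -66), (694, -74), (695, -72), (695, -56), (700, 63), (701, 180), (701, 187), (702, 334), (702, 272), (702, 219), (702, 279), (703, 300), (703, 182), (703, 89), (703, 195), (704, 225)]
scene 190 [(482, 3), (500, 0), (519, 4), (541, 1), (549, 30), (564, 42), (586, 42), (626, 0), (715, 54), (718, -27), (718, -8), (719, 28), (720, -104), (725, 198), (725, 250), (726, 327), (726, 200), (726, 324), (726, 222), (727, 114), (727, 145), (727, 320), (728, 272)]
```

```bash
python3 - <<'E'
from h import *
s=r.sense(); q=s['qpos'];a=q[0]
ims=[]
for c in("top","scene"):
    p,d=vision.grab_frame(c); ims.append(p[:,:,::-1]); D0=np.load(f"{c}0.npy")
    for nm,DD,oth,az in(("now",d,D0,a),("start",D0,d,-1.316)):
        m=(DD>0)&((oth-DD>40)|(oth==0)); P=pts(c,DD,m)
        rad=P[:,0]*np.cos(az)+P[:,1]*np.sin(az); lat=-P[:,0]*np.sin(az)+P[:,1]*np.cos(az)
        print(c,nm,len(P))
        for k in range(-100,700,50):
            i=(rad>=k)&(rad<k+50)
            if i.sum()>15: print("  rad",k,"n",i.sum(),"lat",np.percentile(lat[i],[3,97]).round(),"z",np.percentile(P[i,2],[3,50,97]).round())
cv2.imwrite("pics/both1.png",cv2.resize(np.vstack(ims),(480,600)))
E
```

```text
top now 999
  rad -100 n 31 lat [330. 590.] z [ -2.  29. 278.]
  rad -50 n 39 lat [317. 631.] z [ -2.  57. 280.]
  rad 0 n 52 lat [201. 681.] z [ -2.  61. 310.]
  rad 50 n 38 lat [ 349. 1146.] z [-27. 257. 318.]
  rad 100 n 52 lat [230. 762.] z [ -3. 102. 351.]
  rad 150 n 63 lat [153. 828.] z [ -1. 278. 409.]
  rad 200 n 86 lat [134. 834.] z [ -4. 276. 408.]
  rad 250 n 49 lat [ 82. 808.] z [-93. 152. 402.]
  rad 300 n 45 lat [-45. 739.] z [-220.   46.  329.]
  rad 350 n 56 lat [-47. 667.] z [-241.   14.  360.]
  rad 400 n 61 lat [-242.  589.] z [-213.  106.  399.]
  rad 450 n 66 lat [-193.  503.] z [-213.   87.  424.]
  rad 500 n 58 lat [-359.  429.] z [-402.  113.  436.]
  rad 550 n 46 lat [-336.  356.] z [-741.  242.  415.]
  rad 600 n 30 lat [-242.  294.] z [-735.  145.  339.]
  rad 650 n 31 lat [-661.  315.] z [-742.  108.  326.]
top start 1026
  rad -100 n 43 lat [213. 806.] z [-229.   10.  330.]
  rad -50 n 23 lat [250. 771.] z [-88.  44. 360.]
  rad 0 n 37 lat [245. 747.] z [-13. 208. 392.]
  rad 50 n 51 lat [243. 711.] z [-123.  366.  410.]
  rad 100 n 56 lat [247. 690.] z 
[... 1533 characters left out ...]
  41. 264.]
  rad 0 n 41 lat [ 67. 738.] z [-99. 111. 389.]
  rad 50 n 5386 lat [ 66. 183.] z [258. 313. 393.]
  rad 100 n 14244 lat [ 83. 183.] z [363. 446. 498.]
  rad 150 n 16813 lat [103. 183.] z [504. 550. 592.]
  rad 200 n 52 lat [ 176. 1477.] z [-24.  31. 420.]
  rad 250 n 54 lat [202. 608.] z [-93.  31. 425.]
  rad 300 n 57 lat [ 240. 1421.] z [  0. 186. 422.]
  rad 350 n 55 lat [ 307. 1405.] z [-107.  161.  387.]
  rad 400 n 46 lat [ 347. 1618.] z [-414.   62.  335.]
  rad 450 n 52 lat [ 463. 1644.] z [-357.  137.  326.]
  rad 500 n 43 lat [ 434. 1502.] z [-184.   61.  250.]
  rad 550 n 52 lat [ 408. 1739.] z [-141.   76.  264.]
  rad 600 n 30 lat [ 390. 1483.] z [-132.   62.  214.]
```

View pics/both1.png

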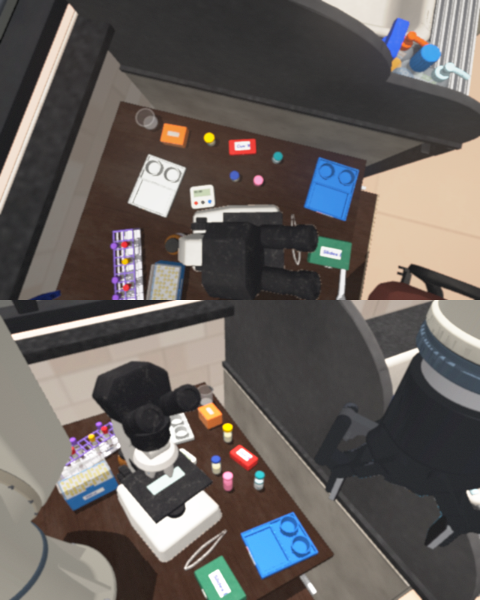

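>>> play_rows(
  steps=[
    {"delta_pos":[3,-3,0],"yaw":0,"jaw":100},
    {"delta_pos":[6.5,-6.5,0],"yaw":0,"jaw":100},
    {"delta_pos":[10,-10.3,0],"yaw":0,"jaw":100},
    {"delta_pos":[13.5,-14,0],"yaw":0,"jaw":100},
    {"delta_pos":[17,-17.6,0],"yaw":0,"jaw":100},
    {"delta_pos":[20.5,-21.2,0],"yaw":0,"jaw":100},
    {"delta_pos":[22.9,-23.7,0],"yaw":0,"jaw":100},
    {"delta_pos":[22.9,-23.7,0],"yaw":0,"jaw":100},
  ],
)

```text
clock: 2.85
eef_pos: [508.1, -79.2, 401.0]
tcp_rot: [-3.141, -0.001, 0.26]
contact_force: [-0.2, -0.7, -0.4]
opening: 1.001
grasp_force: 0.0
```

```bash
cat > look.py <<'E'
from h import *
import sys
s=r.sense(); print(s['qpos'].round(3),s['eef_pos'].round(1),s['clock'])
p,d=vision.grab_frame("scene"); np.save("s.npy",d); t,dt=vision.grab_frame("top"); np.save("t.npy",dt)
cv2.imwrite(f"pics/{sys.argv[1]}.png",cv2.resize(np.vstack([p,t])[:,:,::-1],(480,600)))
E
python3 look.py l1; python3 - <<'E'
from h import *
a=r.sense()['qpos'][0]
for f,c in(("s","scene"),("t","top")):
    D=np.load(f+".npy");D0=np.load(f"{c}0.npy"); P=pts(c,D,(D0-D>60)|((D0==0)&(D>0)))
    rad=P[:,0]*np.cos(a)+P[:,1]*np.sin(a); lat=-P[:,0]*np.sin(a)+P[:,1]*np.cos(a)
    for k in range(100,650,40):
        i=(rad>=k)&(rad<k+40)&(abs(lat)<250)&(P[:,2]>250)
        if i.sum()>40: print(c,k,i.sum(),"lat",np.percentile(lat[i],[3,97]).round(),"z",np.percentile(P[i,2],[2,50,98]).round())
E
```

```text
[-1.580e-01  5.400e-02  1.638e+00  1.000e-03  1.450e+00  1.152e+00] [508.1 -79.2 401. ] 2.85
scene 460 780 lat [22. 61.] z [418. 452. 479.]
scene 500 2130 lat [-66.  46.] z [421. 474. 497.]
scene 540 297 lat [-63. -25.] z [432. 474. 495.]
scene 620 49 lat [-211.   27.] z [255. 343. 438.]
top 340 45189 lat [29. 63.] z [800. 805. 807.]
top 380 14051 lat [47. 63.] z [801. 803. 804.]
top 420 1051 lat [-42. -41.] z [705. 710. 713.]
top 460 9984 lat [-41.  18.] z [573. 681. 710.]
top 500 386 lat [-67. -46.] z [435. 484. 519.]
```

View pics/l1.png

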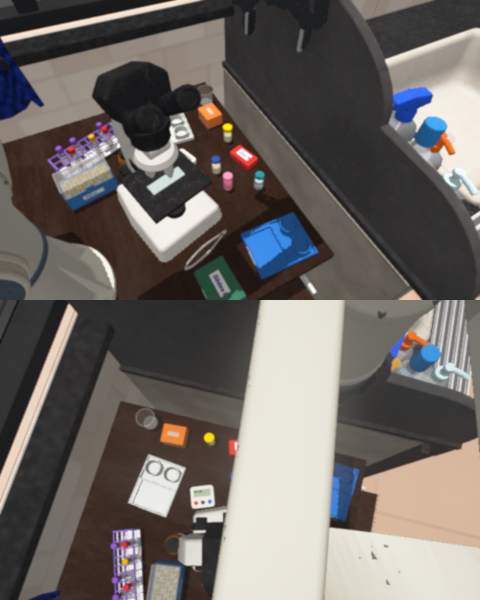

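>>> play_rows(
  steps=[
    {"delta_pos":[0,0.1,4],"yaw":0,"jaw":80},
    {"delta_pos":[0,0.1,8],"yaw":0,"jaw":80},
    {"delta_pos":[0,0.1,12],"yaw":0,"jaw":80},
    {"delta_pos":[0,0.1,16],"yaw":0,"jaw":80},
    {"delta_pos":[0,0.1,20],"yaw":0,"jaw":80},
    {"delta_pos":[0,0.1,24],"yaw":0,"jaw":80},
    {"delta_pos":[0,0.1,26],"yaw":0,"jaw":80},
    {"delta_pos":[0,0.1,26],"yaw":0,"jaw":80},
  ],
)

```text
clock: 3.75
eef_pos: [504.1, -84.4, 138.7]
tcp_rot: [-3.14, 0.005, 0.255]
contact_force: [-0.9, 0.2, 0.0]
opening: 0.801
grasp_force: 0.0
```

```bash
python3 look.py l2; python3 - <<'E'
from h import *
P=np.vstack([pts(c,np.load(f"{c}0.npy"),np.ones((400,640),bool)) for c in("top","scene")])
for z0,z1 in((330,370),(370,390),(390,410),(410,440)):
  print(z0,[(y,int(np.percentile(q[:,0],99)),len(q)) for y in range(-120,141,20) for q in [P[(abs(P[:,1]-y)<10)&(P[:,2]>z0)&(P[:,2]<z1)&(P[:,0]>230)&(P[:,0]<500)]] if len(q)>5])
a=r.sense()['qpos'][0]
for f,c in(("s","scene"),("t","top")):
    D=np.load(f+".npy");D0=np.load(f"{c}0.npy"); P=pts(c,D,(D0-D>60)|((D0==0)&(D>0)))
    rad=P[:,0]*np.cos(a)+P[:,1]*np.sin(a); lat=-P[:,0]*np.sin(a)+P[:,1]*np.cos(a)
    for k in range(100,650,40):
        i=(rad>=k)&(rad<k+40)&(abs(lat)<250)&(P[:,2]>150)
        if i.sum()>40: print(c,k,i.sum(),"lat",np.percentile(lat[i],[3,97]).round(),"z",np.percentile(P[i,2],[2,50,98]).round())
E
```

```text
[-1.690e-01  2.950e-01  1.955e+00 -1.000e-03  8.970e-01  1.148e+00] [504.1 -84.4 138.7] 3.75
330 [(-60, 337, 142), (-40, 346, 380), (-20, 344, 1237), (0, 251, 75), (20, 250, 82), (40, 350, 68), (60, 350, 46)]
370 [(-100, 331, 46), (-80, 317, 74), (-60, 344, 513), (-40, 344, 1415), (-20, 342, 1997), (0, 350, 742), (20, 350, 308), (40, 350, 527), (60, 345, 988)]
390 [(-100, 343, 1170), (-80, 346, 1983), (-60, 343, 1212), (-40, 334, 18), (0, 346, 3150), (20, 343, 1756), (40, 335, 1567), (60, 328, 455)]
410 [(-80, 341, 1088), (-60, 333, 38), (0, 327, 763), (20, 327, 373)]
scene 380 750 lat [-61. -59.] z [503. 523. 534.]
scene 420 1491 lat [-61. -59.] z [472. 503. 523.]
scene 460 7842 lat [-65.  50.] z [192. 393. 509.]
scene 500 4635 lat [-66. -14.] z [170. 364. 503.]
scene 540 412 lat [-65. -50.] z [201. 474. 498.]
scene 620 72 lat [-243.   17.] z [161. 284. 426.]
top 300 13317 lat [-33.  59.] z [672. 709. 719.]
top 340 23822 lat [-45.  57.] z [626. 681. 705.]
top 380 12466 lat [-56.  59.] z [616. 632. 656.]
top 420 4679 lat [-57.  61.] z [493. 591. 614.]
top 460 9522 lat [-53.  61.] z [355. 515. 581.]
top 500 6003 lat [-55.  64.] z [513. 525. 551.]
top 540 863 lat [-56.  61.] z [501. 515. 522.]
```

View pics/l2.png

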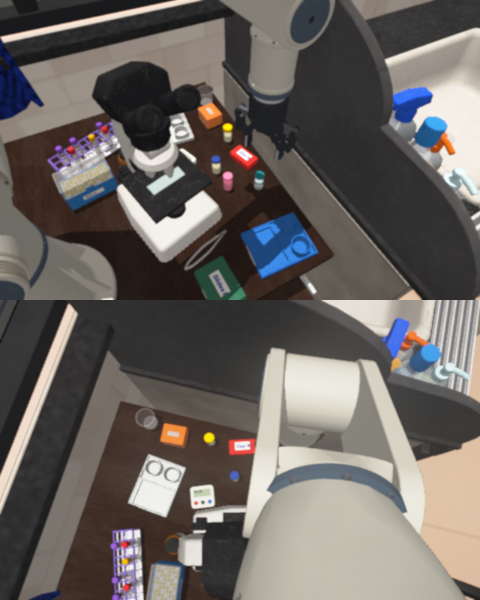

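```bash
cat >> h.py <<'E'
L2,L3,H,LT=510.,490.,273.,322.
def arm(x,y,z):
    rr=np.hypot(x,y); w=np.array([rr,z+LT-H]); D=np.hypot(*w)
    A=np.arccos((L2**2+D**2-L3**2)/(2*L2*D))+np.arctan2(w[1],w[0]); e=L2*np.array([np.cos(A),np.sin(A)])
    u=np.array([x,y])/rr
    f=lambda p:np.array([*(p[0]*u),p[1]+H])
    return f(e),f(w)
E
python3 - <<'E'
from h import *
e,w=arm(504.1,-84.4,138.7); ax=(w-e)/L3
P=np.vstack([pts(c,np.load(f+".npy"),(np.load(c+"0.npy")-np.load(f+".npy")>60)) for f,c in(("t","top"),("s","scene"))])
t=(P-e)@ax; dv=P-e-np.outer(t,ax); lat=np.array([-w[1],w[0],0])/np.hypot(w[0],w[1]); l=dv@lat; n=np.cross(ax,lat); m=dv@n
for k in range(150,560,30):
    i=(t>k)&(t<k+30)&(np.hypot(l,m)<160)
    if i.sum()>30: print(k,i.sum(),"dist",np.percentile(np.hypot(l,m)[i],[5,50,95]).round(),"lat",np.percentile(l[i],[2,98]).round(),"perp",np.percentile(m[i],[2,98]).round())
M=np.vstack([pts(c,np.load(f"{c}0.npy"),np.ones((400,640),bool)) for c in("top","scene")])
M=M[(M[:,0]>225)&(M[:,0]<400)&(abs(M[:,1]-10)<140)&(M[:,2]>150)&(M[:,2]<435)]
for n_,x,y,z in(("teal",507,-82,27),("blue",460,31,27),("box",540,10,5),("yel",559,96,27),("cart",575,194,15)):
    e,w=arm(x,y,z);ax=(w-e)/L3; t=(M-e)@ax; d=np.linalg.norm(M-e-np.outer(t,ax),axis=1)
    print(n_,[(k,round(np.percentile(d[(t>k)&(t<=k+40)],0.5)),M[(t>k)&(t<=k+40)][np.argmin(d[(t>k)&(t<=k+40)])].round().tolist()) for k in range(200,490,40) if ((t>k)&(t<=k+40)).sum()>20])
E
```

```text
180 15178 dist [85. 88. 92.] lat [-36.  58.] perp [60. 89.]
210 12751 dist [79. 82. 86.] lat [-39.  56.] perp [53. 84.]
240 7662 dist [64. 75. 79.] lat [-34.  60.] perp [19. 78.]
270 9320 dist [67. 74. 82.] lat [-58.  60.] perp [42. 77.]
300 4923 dist [65. 71. 86.] lat [-58.  60.] perp [53. 66.]
330 2446 dist [60. 79. 87.] lat [-61.  61.] perp [-25.  65.]
360 2866 dist [49. 69. 87.] lat [-62.  60.] perp [-25.  65.]
390 3073 dist [44. 64. 87.] lat [-62.  60.] perp [-26.  66.]
420 9569 dist [15. 47. 83.] lat [-64.  62.] perp [-22.  66.]
450 6143 dist [39. 66. 85.] lat [-67.  64.] perp [-43.  67.]
480 3731 dist [46. 66. 81.] lat [-67.  48.] perp [-79.  66.]
510 2528 dist [ 54.  86. 115.] lat [-64.  25.] perp [-120.   32.]
540 1545 dist [ 64. 116. 150.] lat [-40.  20.] perp [-154.  -43.]
teal [(280, 133, [323.0, 5.0, 413.0]), (320, 95, [343.0, -77.0, 411.0]), (360, 110, [345.0, -67.0, 387.0]), (400, 177, [329.0, -18.0, 318.0]), (440, 220, [314.0, -23.0, 254.0]), (480, 260, [312.0, -25.0, 201.0])]
blue [(280, 157, [267.0, -77.0, 417.0]), (320, 81, [326.0, 6.0, 413.0]), (360, 71, [349.0, 7
[... 184 characters left out ...]
), (320, 115, [348.0, 2.0, 394.0]), (360, 179, [346.0, -24.0, 342.0]), (400, 218, [326.0, -15.0, 276.0]), (440, 232, [334.0, -4.0, 234.0]), (480, 247, [364.0, -28.0, 159.0])]
yel [(200, 226, [276.0, -75.0, 415.0]), (240, 157, [320.0, 12.0, 412.0]), (280, 147, [336.0, 26.0, 398.0]), (320, 148, [348.0, 32.0, 382.0]), (360, 233, [330.0, -18.0, 305.0]), (400, 247, [319.0, 98.0, 264.0]), (440, 276, [320.0, 93.0, 208.0]), (480, 279, [367.0, 48.0, 155.0])]
cart [(200, 193, [325.0, 17.0, 409.0]), (240, 178, [326.0, 63.0, 390.0]), (280, 179, [338.0, 62.0, 377.0]), (320, 248, [316.0, 104.0, 272.0]), (360, 252, [318.0, 109.0, 266.0]), (400, 287, [319.0, 125.0, 217.0]), (440, 312, [367.0, 50.0, 154.0])]
```

>>> play_rows(
  steps=[
    {"delta_pos":[0.1,-0.1,3],"yaw":0,"jaw":80},
    {"delta_pos":[0.1,-0.1,6],"yaw":0,"jaw":80},
    {"delta_pos":[0.1,-0.1,8.5],"yaw":0,"jaw":80},
    {"delta_pos":[0.1,-0.1,10.4],"yaw":0,"jaw":80},
    {"delta_pos":[0.1,-0.1,11.4],"yaw":0,"jaw":80},
    {"delta_pos":[0.1,-0.1,11.4],"yaw":0,"jaw":80},
    {"delta_pos":[0.1,-0.1,11.4],"yaw":0,"jaw":20},
    {"delta_pos":[0.1,-0.1,11.4],"yaw":0,"jaw":20},
  ],
  grip_force=25,
)

```text
clock: 4.65
eef_pos: [508.5, -82.1, 28.6]
tcp_rot: [3.141, -0.002, 0.257]
contact_force: [-0.6, -0.3, 0.1]
opening: 0.471
grasp_force: 0.0
```

>>> play_rows(
  steps=[
    {"delta_pos":[0,0,0],"yaw":0,"jaw":15},
    {"delta_pos":[0,0,0],"yaw":0,"jaw":15},
    {"delta_pos":[0,0,0],"yaw":0,"jaw":15},
    {"delta_pos":[0,0,0],"yaw":0,"jaw":15},
    {"delta_pos":[0,0,-0.5],"yaw":0,"jaw":15},
    {"delta_pos":[0,0,-2],"yaw":0,"jaw":15},
    {"delta_pos":[0,0,-5],"yaw":0,"jaw":15},
    {"delta_pos":[0,0,-8],"yaw":0,"jaw":15},
  ],
)

```text
clock: 5.45
eef_pos: [506.8, -81.7, 108.1]
tcp_rot: [-3.141, 0.001, 0.257]
contact_force: [-0.3, -0.2, -0.2]
opening: 0.272
grasp_force: 24.6
```

```bash
python3 look.py l3; python3 - <<'E'
from h import *
s=r.sense(); print(s['opening'],s['grasp_force'])
for c in("scene",):
    d=np.load("s.npy")
    for n in("teal_vial","blue_vial"):
      for o in vision.cut_out(c,n)[:3]:
        q=pts(c,d,o["region"]); print(n,o["conf"],o["uv"],np.median(q,0).round(),np.percentile(q[:,2],[3,97]).round())
E
```

```text
[-0.163  0.342  1.975 -0.     0.826  1.151] [506.8 -81.7 108.1] 5.45
0.2701648898232201 24.57633822457865
teal_vial 0.87 [344.4, 217.0] [499. -86. 118.] [ 84. 135.]
blue_vial 0.73 [286.4, 219.3] [455.  24.  40.] [ 7. 55.]
blue_vial 0.72 [302.4, 241.5] [442. -35.  42.] [ 7. 55.]
```

View pics/l3.png

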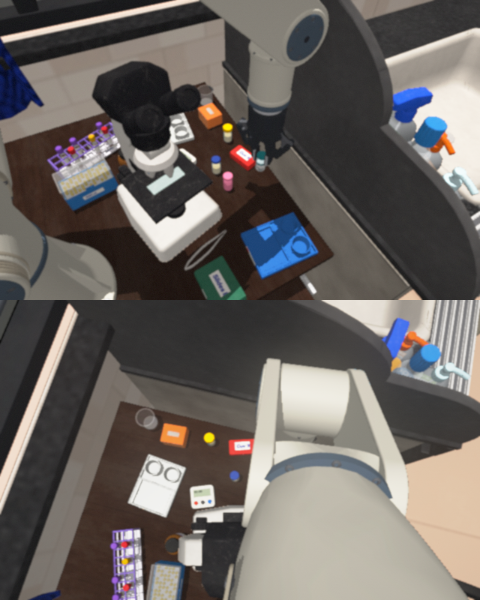

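>>> play_rows(
  steps=[
    {"delta_pos":[0.3,-2,-2],"yaw":0,"jaw":15},
    {"delta_pos":[0.8,-6,-3],"yaw":0,"jaw":15},
    {"delta_pos":[1.3,-10.5,-3],"yaw":0,"jaw":15},
    {"delta_pos":[1.9,-15,-3],"yaw":0,"jaw":15},
    {"delta_pos":[2.4,-19.5,-3],"yaw":0,"jaw":15},
    {"delta_pos":[3,-24,-3],"yaw":0,"jaw":15},
    {"delta_pos":[3.4,-27,-3],"yaw":0,"jaw":15},
    {"delta_pos":[3.5,-28.3,-3],"yaw":0,"jaw":15},
  ],
)

```text
clock: 6.45
eef_pos: [468.3, 202.9, 136.2]
tcp_rot: [-3.142, 0.002, 0.259]
contact_force: [0.0, 0.1, -0.3]
opening: 0.274
grasp_force: 24.6
```

>>> play_rows(
  steps=[
    {"delta_pos":[0,0,0],"yaw":0,"jaw":15},
    {"delta_pos":[0,0,0],"yaw":0,"jaw":15},
    {"delta_pos":[0,0,1],"yaw":0,"jaw":15},
    {"delta_pos":[0,0,2.5],"yaw":0,"jaw":15},
    {"delta_pos":[0,0,4],"yaw":0,"jaw":15},
    {"delta_pos":[0,0,4.5],"yaw":0,"jaw":15},
    {"delta_pos":[0,0,4.5],"yaw":0,"jaw":15},
    {"delta_pos":[0,0,4.5],"yaw":0,"jaw":15},
  ],
)

```text
clock: 7.25
eef_pos: [469.7, 200.4, 92.4]
tcp_rot: [3.142, -0.0, 0.256]
contact_force: [0.6, 0.3, 0.1]
opening: 0.274
grasp_force: 24.6
```

```bash
python3 look.py l4; python3 - <<'E'
from h import *
s=r.sense(); print(s['opening'],s['grasp_force'],s['eef_pos'])
d=np.load("s.npy"); dt=np.load("t.npy")
vision.grab_frame("scene")
for o in vision.cut_out("scene","teal_vial")[:2]:
    q=pts("scene",d,o["region"]); print(o["conf"],o["uv"],np.median(q,0).round(),np.percentile(q[:,2],[3,97]).round())
o=vision.cut_out("scene","white_tray")[0]; q=pts("scene",d,o["region"]); hi=q[(q[:,2]>17)&(q[:,2]<30)]; print(np.percentile(hi,[2,98],axis=0).round())
E
```

```text
[ 0.4    0.362  1.991 -0.     0.788  1.715] [469.7 200.4  92.4] 7.25
0.2716925786881321 24.638960257871076 [469.91931047 200.72856401  92.8594686 ]
0.68 [235.6, 158.3] [462. 191.  80.] [68. 95.]
[[449. 179.  17.]
 [490. 269.  26.]]
```

View pics/l4.png

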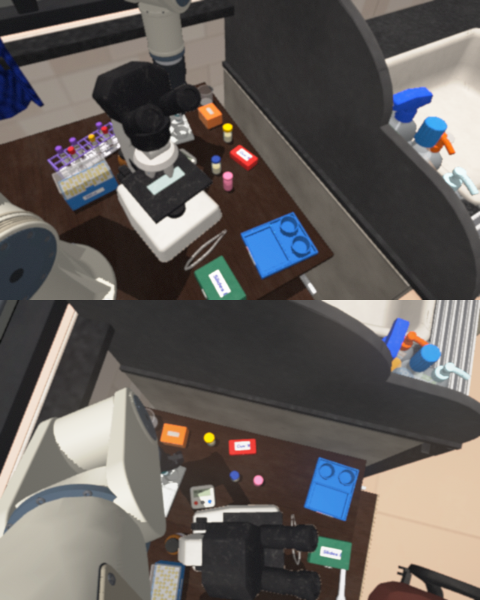

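>>> play_rows(
  steps=[
    {"delta_pos":[0,0,2],"yaw":0,"jaw":15},
    {"delta_pos":[0,0,4],"yaw":0,"jaw":15},
    {"delta_pos":[0,0,5.4],"yaw":0,"jaw":15},
    {"delta_pos":[0,0,5.9],"yaw":0,"jaw":15},
    {"delta_pos":[0,0,5.9],"yaw":0,"jaw":15},
    {"delta_pos":[0,0,5.9],"yaw":0,"jaw":25},
    {"delta_pos":[0,0,5.9],"yaw":0,"jaw":40},
    {"delta_pos":[0,0,5.9],"yaw":0,"jaw":50},
  ],
)

```text
clock: 8.3
eef_pos: [469.7, 200.9, 33.7]
tcp_rot: [-3.142, -0.001, 0.257]
contact_force: [0.0, 0.1, -0.1]
opening: 0.499
grasp_force: 0.0
```

>>> play_rows(
  steps=[
    {"delta_pos":[0,0,0],"yaw":0,"jaw":55},
    {"delta_pos":[0,0,-2],"yaw":0,"jaw":60},
    {"delta_pos":[0,0,-5],"yaw":0,"jaw":60},
    {"delta_pos":[0,0,-9],"yaw":0,"jaw":80},
    {"delta_pos":[0,0,-12],"yaw":0.1,"jaw":100},
    {"delta_pos":[3,2,-12],"yaw":0.15,"jaw":100},
    {"delta_pos":[6,4,-12],"yaw":0.15,"jaw":100},
    {"delta_pos":[9,5,-12],"yaw":0.15,"jaw":100},
  ],
)

```text
clock: 9.1
eef_pos: [570.5, 174.4, 154.1]
tcp_rot: [3.142, -0.001, 0.106]
contact_force: [-0.0, 1.1, -0.3]
opening: 0.995
grasp_force: 0.0
```

```bash
python3 - <<'E'
from h import *
s=r.sense(); print(s['opening'],s['grasp_force'],s['eef_pos'],s['tcp_rot'],s['contact_force'])
for c in("scene","top"):
    p,d=vision.grab_frame(c)
    for n in("teal_vial","orange_carton"):
      for o in vision.cut_out(c,n)[:1]:
        q=pts(c,d,o["region"]); t=q[q[:,2]>np.percentile(q[:,2],95)-5]; print(c,n,o["conf"],o["uv"],cv2.minAreaRect(t[:,:2].astype(np.float32)),np.percentile(q[:,2],[3,97]).round())
E
```

```text
0.9948880282751722 0.0 [570.52481606 174.36841016 154.06974354] [ 3.14154648e+00 -1.20313803e-03  1.06384095e-01] [-0.04320077  1.05105283 -0.25689755]
scene teal_vial 0.62 [240.1, 169.1] ((466.76336669921875, 199.06234741210938), (18.17841148376465, 19.306936264038086), 52.32850646972656) [20. 60.]
scene orange_carton 0.93 [282.0, 158.6] ((573.3689575195312, 190.6907196044922), (60.96434783935547, 50.1590690612793), 79.02053833007812) [ 6. 43.]
top teal_vial 0.58 [226.9, 232.9] ((469.8415832519531, 198.7664794921875), (22.67673683166504, 17.185955047607422), 21.838254928588867) [11. 60.]
top orange_carton 0.73 [244.8, 179.3] ((571.58203125, 177.13392639160156), (29.62493133544922, 50.58274459838867), 80.97278594970703) [ 0. 41.]
```

>>> play_rows(
  steps=[
    {"delta_pos":[0.3,-0.8,0],"yaw":-0.15,"jaw":100},
    {"delta_pos":[0.7,-1.6,0],"yaw":-0.3,"jaw":100},
    {"delta_pos":[0.7,-1.6,0],"yaw":-0.45,"jaw":100},
    {"delta_pos":[0.7,-1.6,0],"yaw":-0.6,"jaw":100},
    {"delta_pos":[0.7,-1.6,0],"yaw":-0.75,"jaw":100},
    {"delta_pos":[0.7,-1.6,2],"yaw":-0.9,"jaw":100},
    {"delta_pos":[0.7,-1.6,4],"yaw":-1.05,"jaw":100},
    {"delta_pos":[0.7,-1.6,6],"yaw":-1.2,"jaw":100},
  ],
)

```text
clock: 10.2
eef_pos: [573.2, 192.3, 92.9]
tcp_rot: [-3.141, 0.0, 1.314]
contact_force: [-0.7, 0.2, 0.0]
opening: 0.999
grasp_force: 0.0
```

>>> play_rows(
  steps=[
    {"delta_pos":[0,0,1],"yaw":-0.08,"jaw":100},
    {"delta_pos":[0,0,3],"yaw":-0.08,"jaw":100},
    {"delta_pos":[0,0,5.5],"yaw":-0.08,"jaw":100},
    {"delta_pos":[0,0,7.5],"yaw":-0.08,"jaw":100},
    {"delta_pos":[0,0,8.3],"yaw":-0.08,"jaw":100},
    {"delta_pos":[0,0,8.3],"yaw":-0.08,"jaw":80},
    {"delta_pos":[0,0,8.3],"yaw":-0.08,"jaw":55},
    {"delta_pos":[0,0,8.3],"yaw":-0.08,"jaw":50},
  ],
  grip_force=30,
)

```text
clock: 11.0
eef_pos: [575.2, 192.4, 11.6]
tcp_rot: [3.14, -0.001, 1.387]
contact_force: [-0.3, 0.1, -0.1]
opening: 0.576
grasp_force: 32.2
```

>>> play_rows(
  steps=[
    {"delta_pos":[0,0,0],"yaw":0,"jaw":40},
    {"delta_pos":[0,0,0],"yaw":0,"jaw":40},
    {"delta_pos":[0,0,0],"yaw":0,"jaw":40},
    {"delta_pos":[0,0,-0.5],"yaw":0,"jaw":40},
    {"delta_pos":[0,0,-2],"yaw":0,"jaw":40},
    {"delta_pos":[0,0,-5],"yaw":0,"jaw":40},
    {"delta_pos":[0,0,-8],"yaw":0,"jaw":40},
    {"delta_pos":[0,0,-9.5],"yaw":0,"jaw":40},
  ],
)

```text
clock: 11.8
eef_pos: [575.7, 192.4, 108.7]
tcp_rot: [3.138, -0.002, 1.387]
contact_force: [0.1, 0.1, -0.5]
opening: 0.579
grasp_force: 32.3
```

```bash
python3 look.py l5; python3 - <<'E'
from h import *
s=r.sense(); print(s['opening'],s['grasp_force'],s['eef_pos'],s['tcp_rot'],s['contact_force'])
d=np.load("s.npy"); vision.grab_frame("scene")
for o in vision.cut_out("scene","orange_carton")[:1]:
    q=pts("scene",d,o["region"]); print(o["conf"],o["uv"],np.median(q,0),np.percentile(q[:,2],[3,97]).round())
    print(cv2.minAreaRect(q[:,:2].astype(np.float32)))
E
```

```text
[ 0.32   0.462  1.775 -0.     0.901  0.504] [575.7 192.4 108.7] 11.8
0.5772837782371172 32.29375183582306 [576.00181802 192.45230528 108.11639415] [ 3.13743745e+00 -2.28497613e-03  1.38671594e+00] [ 0.3334426  -0.69848733 -2.18957335]
0.97 [282.8, 120.3] [573.53598801 172.78258502 135.30669264] [ 10. 139.]
((640.9210205078125, 264.5692443847656), (272.0906066894531, 62.888648986816406), 50.20289993286133)
```

View pics/l5.png

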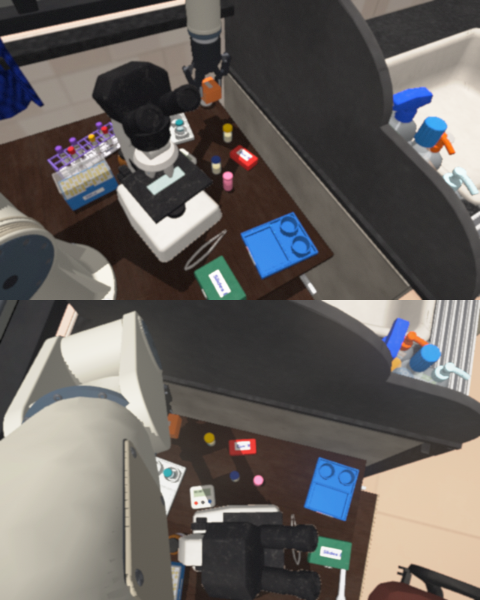

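>>> play_rows(
  steps=[
    {"delta_pos":[0.4,-2,0],"yaw":0,"jaw":40},
    {"delta_pos":[1,-5.5,0],"yaw":0.05,"jaw":40},
    {"delta_pos":[1.6,-9.5,0],"yaw":0.1,"jaw":40},
    {"delta_pos":[2.3,-13.5,0],"yaw":0.16,"jaw":40},
    {"delta_pos":[2.8,-16,0],"yaw":0.166,"jaw":40},
    {"delta_pos":[3,-17.2,0],"yaw":0.166,"jaw":40},
    {"delta_pos":[3,-17.2,1],"yaw":0.166,"jaw":40},
    {"delta_pos":[3,-17.2,3],"yaw":0.166,"jaw":40},
  ],
)

```text
clock: 12.8
eef_pos: [412.4, 253.5, 75.2]
tcp_rot: [3.14, -0.002, 1.222]
contact_force: [0.4, 0.2, -1.8]
opening: 0.576
grasp_force: 32.3
```

```bash
python3 - <<'E'
from h import *
s=r.sense(); print(s['eef_pos'],s['tcp_rot'][2])
for c in("scene","top"):
    p,d=vision.grab_frame(c)
    o=vision.cut_out(c,"orange_carton")[:1]
    for o in o: q=pts(c,d,o["region"]); print(c,o["conf"],o["uv"],np.median(q,0),np.percentile(q,[3,97],axis=0).round())
E
```

```text
[412.37409583 253.53855865  75.17171093] 1.22188193923194
top 0.76 [201.7, 262.0] [404.09141172 231.92435506  99.76251908] [[381. 217.  66.]
 [427. 252. 112.]]
```

>>> play_rows(
  steps=[
    {"delta_pos":[0,0,2],"yaw":0,"jaw":40},
    {"delta_pos":[0,0,4],"yaw":0,"jaw":40},
    {"delta_pos":[0,0,5.5],"yaw":0,"jaw":40},
    {"delta_pos":[0,0,6],"yaw":0,"jaw":40},
    {"delta_pos":[0,0,6],"yaw":0,"jaw":40},
    {"delta_pos":[0,0,6],"yaw":0,"jaw":40},
    {"delta_pos":[0,0,6],"yaw":0,"jaw":60},
    {"delta_pos":[0,0,6],"yaw":0,"jaw":70},
  ],
)

```text
clock: 13.8
eef_pos: [411.3, 253.1, 15.7]
tcp_rot: [3.141, -0.001, 1.221]
contact_force: [0.3, 0.1, 0.9]
opening: 0.7
grasp_force: 0.0
```

>>> play_rows(
  steps=[
    {"delta_pos":[0,0,0],"yaw":0,"jaw":72},
    {"delta_pos":[0,0,-1],"yaw":0,"jaw":72},
    {"delta_pos":[0,0,-4],"yaw":0,"jaw":72},
    {"delta_pos":[0,0,-8],"yaw":0,"jaw":80},
    {"delta_pos":[0,0,-12],"yaw":0,"jaw":80},
    {"delta_pos":[-3,3,-13],"yaw":0,"jaw":80},
    {"delta_pos":[-7,6,-13],"yaw":0,"jaw":80},
    {"delta_pos":[-11,9,-13],"yaw":0,"jaw":80},
  ],
)

```text
clock: 14.6
eef_pos: [458.4, 117.8, 146.9]
tcp_rot: [3.139, -0.001, 1.223]
contact_force: [1.1, -0.2, 0.3]
opening: 0.803
grasp_force: 0.0
```

```bash
python3 look.py l6; python3 - <<'E'
from h import *
s=r.sense(); print(s['eef_pos'],s['tcp_rot'][2])
for c in("scene","top"):
    p,d=vision.grab_frame(c)
    for n in("orange_carton","yellow_vial","blue_vial","cuvette_box"):
      for o in vision.cut_out(c,n)[:2]:
        q=pts(c,d,o["region"]); t=q[abs(q[:,2]-np.percentile(q[:,2],93))<5]; print(c,n,round(o["conf"],2),o["uv"],np.percentile(q[:,2],93).round(),cv2.minAreaRect(t[:,:2].astype(np.float32)))
E
```

```text
[ 0.248  0.225  2.031 -0.     0.883  0.596] [458.4 117.8 146.9] 14.6
[458.86703119 114.22826526 146.35362795] 1.2163577487338597
scene yellow_vial 0.81 [301.1, 175.4] 56.0 ((559.3161010742188, 95.33334350585938), (26.106534957885742, 23.350006103515625), 48.2949333190918)
scene yellow_vial 0.5 [325.1, 206.3] 23.0 ((540.73486328125, 9.086938858032227), (40.082862854003906, 71.93359375), 1.454084873199463)
scene blue_vial 0.52 [303.4, 240.4] 54.0 ((445.7784118652344, -30.74106788635254), (21.706491470336914, 22.81679916381836), 17.242427825927734)
scene blue_vial 0.5 [286.5, 220.1] 54.0 ((458.62677001953125, 29.76665687561035), (21.592018127441406, 21.378334045410156), 50.850791931152344)
scene cuvette_box 0.69 [324.2, 207.3] 23.0 ((540.73486328125, 9.086938858032227), (40.082862854003906, 71.93359375), 1.454084873199463)
top orange_carton 0.79 [202.7, 260.6] 45.0 ((412.97442626953125, 253.86395263671875), (62.92622375488281, 48.935298919677734), 71.26998138427734)
top yellow_vial 0.74 [325.1, 194.6] 22.0 ((541.55419921875, 9.929254531860352), (39.508018493652344, 71.0724105834961), 2.3685503005981445)
top yellow_vial 0.67 [282.5, 183.3] 55.0 ((560.4773559570312, 93.19171142578125), (24.604755401611328, 18.649518966674805), 12.090764045715332)
top blue_vial 0.61 [347.6, 242.3] 54.0 ((446.02532958984375, -28.907176971435547), (19.095674514770508, 20.886465072631836), 89.67787170410156)
top blue_vial 0.48 [311.9, 235.5] 54.0 ((460.0155029296875, 30.926761627197266), (21.08610725402832, 21.464818954467773), 89.39600372314453)
top cuvette_box 0.95 [323.5, 196.0] 22.0 ((541.694580078125, 10.225439071655273), (39.81295394897461, 71.65267944335938), 2.3685503005981445)
```

View pics/l6.png

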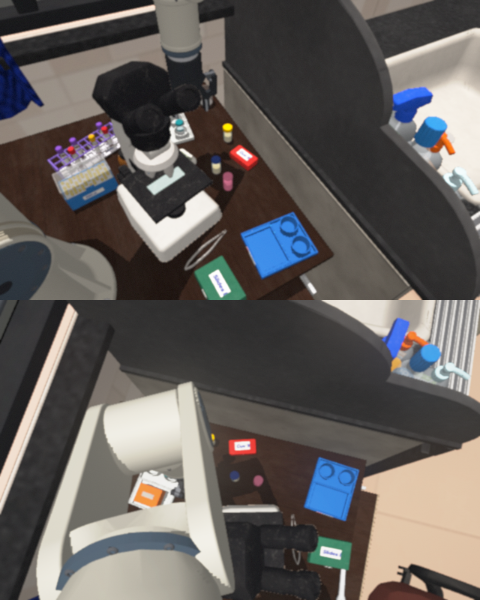

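>>> play_rows(
  steps=[
    {"delta_pos":[0.5,4,0],"yaw":0,"jaw":80},
    {"delta_pos":[1,8,1],"yaw":0,"jaw":80},
    {"delta_pos":[1.3,10.4,3],"yaw":0,"jaw":80},
    {"delta_pos":[1.3,10.4,5.5],"yaw":0,"jaw":80},
    {"delta_pos":[1.3,10.4,7],"yaw":0,"jaw":80},
    {"delta_pos":[1.3,10.4,7],"yaw":0,"jaw":80},
    {"delta_pos":[1.3,10.4,9],"yaw":0,"jaw":80},
    {"delta_pos":[1.3,10.4,11],"yaw":0,"jaw":80},
  ],
)

```text
clock: 16.0
eef_pos: [560.4, 95.9, 36.3]
tcp_rot: [3.14, -0.001, 1.222]
contact_force: [0.2, 0.0, 0.6]
opening: 0.799
grasp_force: 0.0
```

>>> play_rows(
  steps=[
    {"delta_pos":[0,0,0.8],"yaw":0,"jaw":80},
    {"delta_pos":[0,0,0.8],"yaw":0,"jaw":80},
    {"delta_pos":[0,0,0.8],"yaw":0,"jaw":15},
    {"delta_pos":[0,0,0.8],"yaw":0,"jaw":15},
    {"delta_pos":[0,0,0.8],"yaw":0,"jaw":15},
    {"delta_pos":[0,0,0.8],"yaw":0,"jaw":15},
    {"delta_pos":[0,0,0.8],"yaw":0,"jaw":15},
    {"delta_pos":[0,0,0.3],"yaw":0,"jaw":15},
  ],
  grip_force=25,
)

```text
clock: 16.8
eef_pos: [559.6, 95.2, 32.3]
tcp_rot: [-3.141, 0.0, 1.221]
contact_force: [0.6, -0.0, -0.9]
opening: 0.273
grasp_force: 24.5
```

>>> play_rows(
  steps=[
    {"delta_pos":[0,0,-1],"yaw":0,"jaw":15},
    {"delta_pos":[0,0,-4],"yaw":0,"jaw":15},
    {"delta_pos":[0,0,-8],"yaw":0,"jaw":15},
    {"delta_pos":[0,0,-10],"yaw":0,"jaw":15},
    {"delta_pos":[0,0,-10],"yaw":0,"jaw":15},
    {"delta_pos":[-1.5,-1,-10],"yaw":0,"jaw":15},
    {"delta_pos":[-4,-2.5,-10],"yaw":0,"jaw":15},
    {"delta_pos":[-8,-4,-10],"yaw":0,"jaw":15},
  ],
)

```text
clock: 17.6
eef_pos: [494.2, 34.1, 131.8]
tcp_rot: [-3.141, -0.0, 1.222]
contact_force: [-0.1, -1.8, -0.9]
opening: 0.27
grasp_force: 24.6
```

```bash
python3 - <<'E'
from h import *
s=r.sense(); print(s['opening'],s['grasp_force'],s['eef_pos'],s['tcp_rot'])
p,d=vision.grab_frame("scene")
for n in("yellow_vial","blue_tray"):
  for o in vision.cut_out("scene",n)[:2]:
    q=pts("scene",d,o["region"]);print(n,round(o["conf"],2),o["uv"],np.median(q,0).round(),np.percentile(q[:,2],[3,97]).round())
E
```

```text
0.27043890026226863 24.582071341574192 [494.18297274  34.14885491 131.77822197] [-3.14143609e+00 -1.73022178e-04  1.22247229e+00]
yellow_vial 0.75 [298.3, 170.7] [489.  27. 143.] [109. 160.]
blue_tray 0.73 [371.6, 326.0] [ 423. -227.    6.] [ 3. 24.]
```

>>> play_rows(
  steps=[
    {"delta_pos":[-3.6,0.8,0],"yaw":0,"jaw":15},
    {"delta_pos":[-8,1.8,0],"yaw":0,"jaw":15},
    {"delta_pos":[-12.5,2.8,0],"yaw":0,"jaw":15},
    {"delta_pos":[-17,3.8,0],"yaw":0,"jaw":15},
    {"delta_pos":[-21.5,4.8,0],"yaw":0,"jaw":15},
    {"delta_pos":[-25.5,5.7,0],"yaw":0,"jaw":15},
    {"delta_pos":[-28.2,6.3,0],"yaw":0,"jaw":15},
    {"delta_pos":[-29.1,6.5,0],"yaw":0,"jaw":15},
  ],
)

```text
clock: 18.55
eef_pos: [456.3, -264.2, 132.0]
tcp_rot: [3.141, 0.0, 1.219]
contact_force: [-0.8, 1.0, 0.4]
opening: 0.274
grasp_force: 24.6
```

>>> play_rows(
  steps=[
    {"delta_pos":[0,0,0],"yaw":0,"jaw":15},
    {"delta_pos":[0,0,1],"yaw":0,"jaw":15},
    {"delta_pos":[0,0,3],"yaw":0,"jaw":15},
    {"delta_pos":[0,0,5],"yaw":0,"jaw":15},
    {"delta_pos":[0,0,5],"yaw":0,"jaw":15},
    {"delta_pos":[0,0,7],"yaw":0,"jaw":15},
    {"delta_pos":[0,0,9],"yaw":0,"jaw":15},
    {"delta_pos":[0,0,9.9],"yaw":0,"jaw":15},
  ],
)

```text
clock: 19.35
eef_pos: [455.7, -260.5, 32.5]
tcp_rot: [-3.14, -0.0, 1.222]
contact_force: [-7.3, 3.0, 37.4]
opening: 0.276
grasp_force: 27.6
```

```bash
python3 look.py l7; python3 -c "
from h import *
s=r.sense(); print(s['opening'],s['eef_pos'],s['contact_force'])"
```

```text
[-0.522  0.48   1.987  0.     0.676 -0.174] [ 455.7 -260.5   32.5] 19.35
0.27364925821556746 [ 455.89486696 -260.84287439   32.83037271] [ 0.78275498 -0.63492077 -0.08684493]
```

View pics/l7.png

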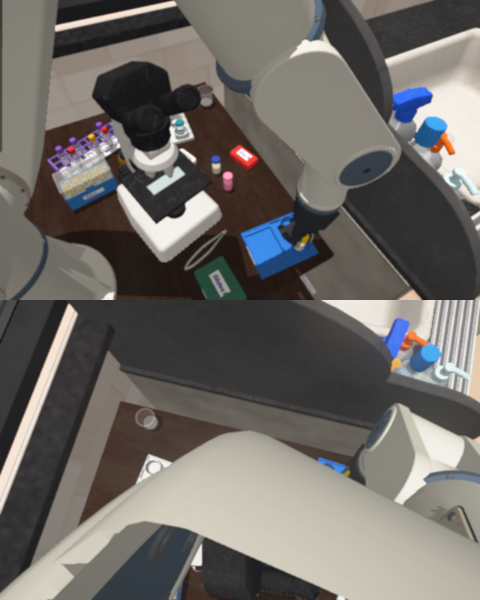

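>>> play_rows(
  steps=[
    {"delta_pos":[0,0,0],"yaw":0,"jaw":25},
    {"delta_pos":[0,0,0],"yaw":0,"jaw":40},
    {"delta_pos":[0,0,0],"yaw":0,"jaw":50},
    {"delta_pos":[0,0,0],"yaw":0,"jaw":55},
    {"delta_pos":[0,0,-1.5],"yaw":0,"jaw":55},
    {"delta_pos":[0,0,-4],"yaw":0,"jaw":55},
    {"delta_pos":[0,0,-8],"yaw":0,"jaw":60},
    {"delta_pos":[0,0,-11],"yaw":0,"jaw":80},
  ],
)

```text
clock: 20.25
eef_pos: [456.2, -261.9, 145.2]
tcp_rot: [3.141, 0.0, 1.221]
contact_force: [1.2, -0.1, 0.0]
opening: 0.752
grasp_force: 0.0
```

```bash
python3 - <<'E'
from h import *
s=r.sense(); print(s['opening'],s['eef_pos'],s['tcp_rot'][2])
for c in("scene","top"):
  p,d=vision.grab_frame(c)
  for n in("yellow_vial","blue_vial","cuvette_box"):
   for o in vision.cut_out(c,n)[:2]:
    q=pts(c,d,o["region"]);t=q[abs(q[:,2]-np.percentile(q[:,2],93))<5];print(c,n,round(o["conf"],2),o["uv"],np.percentile(q[:,2],93).round(),np.round(cv2.minAreaRect(t[:,:2].astype(np.float32))[0]))
E
```

```text
0.7517796486529186 [ 456.20965518 -261.94510925  145.21990887] 1.2206710456963172
scene yellow_vial 0.71 [399.4, 319.0] 61.0 [ 455. -260.]
scene blue_vial 0.69 [302.2, 241.0] 54.0 [446. -32.]
scene blue_vial 0.63 [285.0, 217.9] 54.0 [460.  30.]
scene cuvette_box 0.66 [325.4, 207.4] 23.0 [540.   9.]
scene cuvette_box 0.66 [400.0, 320.9] 61.0 [ 455. -260.]
top yellow_vial 0.52 [463.2, 232.3] 60.0 [ 456. -261.]
top blue_vial 0.49 [313.3, 233.1] 54.0 [460.  31.]
top cuvette_box 0.63 [318.9, 196.8] 22.0 [541.  11.]
```

>>> play_rows(
  steps=[
    {"delta_pos":[3.5,-1.2,0],"yaw":0,"jaw":70},
    {"delta_pos":[7.8,-2.7,0],"yaw":0,"jaw":70},
    {"delta_pos":[12,-4.2,0],"yaw":0,"jaw":70},
    {"delta_pos":[16.3,-5.7,0],"yaw":0,"jaw":70},
    {"delta_pos":[20.5,-7.2,0],"yaw":0,"jaw":70},
    {"delta_pos":[24.4,-8.5,0],"yaw":0,"jaw":70},
    {"delta_pos":[27,-9.4,0],"yaw":0,"jaw":70},
    {"delta_pos":[27.6,-9.6,0],"yaw":0,"jaw":70},
  ],
)

```text
clock: 21.45
eef_pos: [459.9, 32.7, 142.5]
tcp_rot: [-3.14, 0.0, 1.224]
contact_force: [-0.2, -0.1, -0.9]
opening: 0.697
grasp_force: 0.0
```

>>> play_rows(
  steps=[
    {"delta_pos":[0,0,0],"yaw":0,"jaw":70},
    {"delta_pos":[0,0,1],"yaw":0,"jaw":70},
    {"delta_pos":[0,0,2.5],"yaw":0,"jaw":70},
    {"delta_pos":[0,0,4],"yaw":0,"jaw":70},
    {"delta_pos":[0,0,5.5],"yaw":0,"jaw":70},
    {"delta_pos":[0,0,6.5],"yaw":0,"jaw":70},
    {"delta_pos":[0,0,7],"yaw":0,"jaw":70},
    {"delta_pos":[0,0,7],"yaw":0,"jaw":70},
  ],
)

```text
clock: 22.25
eef_pos: [460.0, 29.8, 72.5]
tcp_rot: [-3.14, 0.001, 1.22]
contact_force: [-0.4, -0.2, 0.9]
opening: 0.7
grasp_force: 0.0
```

```bash
python3 look.py l8; python3 -c "
from h import *
s=r.sense(); print(s['opening'],s['eef_pos'],s['contact_force'],s['joint_efforts'].round(1))
P=pts('scene',np.load('s.npy'),np.load('scene0.npy')-np.load('s.npy')>50)
e,w=arm(*s['eef_pos']);ax=(w-e)/L3;t=(P-e)@ax;dv=P-e-np.outer(t,ax);lat=np.array([-w[1],w[0],0])/np.hypot(w[0],w[1]);l=dv@lat;m=dv@np.cross(ax,lat)
for k in range(150,480,40):
    i=(t>k)&(t<k+40)&(np.hypot(l,m)<160)
    if i.sum()>30: print(k,i.sum(),'lat',np.percentile(l[i],[2,98]).round(),'perp',np.percentile(m[i],[2,98]).round())
"
```

```text
[ 0.061  0.335  2.104 -0.     0.703  0.412] [460.   29.8  72.5] 22.25
0.6982406536893364 [460.73875946  30.12530702  73.4821936 ] [-0.10883865 -0.77811028 -0.41191666] [ -0.1 -46.2 -21.7  -0.   -0.   -0. ]
270 94 lat [-62. -48.] perp [-28. -21.]
310 912 lat [-62. -48.] perp [-29.   0.]
350 1796 lat [-62.  46.] perp [-31.  22.]
390 2174 lat [-63.  45.] perp [-32.  45.]
430 2464 lat [-68.  45.] perp [-33.  57.]
470 2274 lat [-68.  31.] perp [-65.  54.]
```

View pics/l8.png

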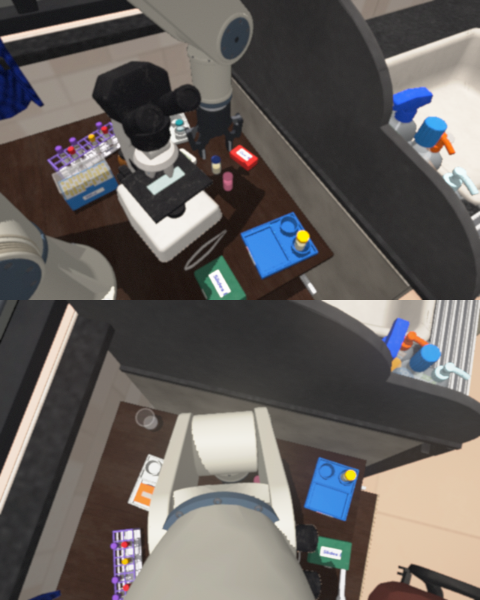

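>>> play_rows(
  steps=[
    {"delta_pos":[0,0,1.5],"yaw":0,"jaw":70},
    {"delta_pos":[0,0,3],"yaw":0,"jaw":70},
    {"delta_pos":[0,0,4.2],"yaw":0,"jaw":70},
    {"delta_pos":[0,0,4.6],"yaw":0,"jaw":70},
    {"delta_pos":[0,0,4.6],"yaw":0,"jaw":70},
    {"delta_pos":[0,0,4.6],"yaw":0,"jaw":15},
    {"delta_pos":[0,0,4.6],"yaw":0,"jaw":15},
    {"delta_pos":[0,0,4.6],"yaw":0,"jaw":15},
  ],
  grip_force=25,
)

```text
clock: 23.15
eef_pos: [460.8, 30.4, 27.8]
tcp_rot: [3.141, -0.0, 1.221]
contact_force: [-0.6, 0.8, 3.4]
opening: 0.276
grasp_force: 24.3
```

>>> play_rows(
  steps=[
    {"delta_pos":[0,0,0],"yaw":0,"jaw":15},
    {"delta_pos":[0,0,0],"yaw":0,"jaw":15},
    {"delta_pos":[0,0,-1],"yaw":0,"jaw":15},
    {"delta_pos":[0,0,-4],"yaw":0,"jaw":15},
    {"delta_pos":[0,0,-8],"yaw":0,"jaw":15},
    {"delta_pos":[0,0,-10.5],"yaw":0,"jaw":15},
    {"delta_pos":[0,0,-10.5],"yaw":0,"jaw":15},
    {"delta_pos":[0,0,-10.5],"yaw":0,"jaw":15},
  ],
)

```text
clock: 23.95
eef_pos: [460.7, 30.4, 133.0]
tcp_rot: [3.14, -0.001, 1.221]
contact_force: [0.1, 0.0, -0.4]
opening: 0.271
grasp_force: 24.6
```

```bash
python3 - <<'E'
from h import *
s=r.sense(); print(s['opening'],s['grasp_force'],s['eef_pos'],s['tcp_rot'])
p,d=vision.grab_frame("scene")
for o in vision.cut_out("scene","blue_vial")[:2]:
    q=pts("scene",d,o["region"]);print(round(o["conf"],2),o["uv"],np.median(q,0).round(),np.percentile(q[:,2],[3,97]).round())
p,d=vision.grab_frame("top")
for o in vision.cut_out("top","blue_tray")[:1]:
    m=cv2.dilate(o["region"].astype(np.uint8),np.ones((5,5)))>0
    q=pts("top",d,m); q=q[(q[:,2]>3)&(q[:,2]<28)]
    print(cv2.minAreaRect(q[:,:2].astype(np.float32)))
E
```

```text
0.27144828167163965 24.572060778737068 [460.73077281  30.36882182 132.98532368] [ 3.14006108e+00 -6.15095690e-04  1.22083251e+00]
0.74 [283.7, 183.2] [456.  23. 144.] [111. 160.]
0.52 [302.8, 243.3] [442. -36.  40.] [ 4. 55.]
((426.70465087890625, -223.90469360351562), (111.59366607666016, 141.00572204589844), 70.8279800415039)
```

>>> play_rows(
  steps=[
    {"delta_pos":[-2.5,1,0],"yaw":0,"jaw":15},
    {"delta_pos":[-6,2.5,0],"yaw":0,"jaw":15},
    {"delta_pos":[-10,4.3,0],"yaw":0,"jaw":15},
    {"delta_pos":[-14,6,0],"yaw":0,"jaw":15},
    {"delta_pos":[-18,7.7,0],"yaw":0,"jaw":15},
    {"delta_pos":[-21,9,0],"yaw":0,"jaw":15},
    {"delta_pos":[-22.3,9.6,0],"yaw":0,"jaw":15},
    {"delta_pos":[-22.3,9.6,0],"yaw":0,"jaw":15},
  ],
)

```text
clock: 24.95
eef_pos: [473.9, -213.2, 131.4]
tcp_rot: [-3.14, -0.0, 1.218]
contact_force: [0.5, 0.4, -0.5]
opening: 0.272
grasp_force: 24.6
```

>>> play_rows(
  steps=[
    {"delta_pos":[0,0,1],"yaw":0,"jaw":15},
    {"delta_pos":[0,0,2.5],"yaw":0,"jaw":15},
    {"delta_pos":[0,0,4],"yaw":0,"jaw":15},
    {"delta_pos":[0,0,5.5],"yaw":0,"jaw":15},
    {"delta_pos":[0,0,7],"yaw":0,"jaw":15},
    {"delta_pos":[0,0,8.5],"yaw":0,"jaw":15},
    {"delta_pos":[0,0,9.3],"yaw":0,"jaw":15},
    {"delta_pos":[0,0,9.7],"yaw":0,"jaw":15},
  ],
)

```text
clock: 25.75
eef_pos: [473.5, -210.5, 34.2]
tcp_rot: [-3.14, -0.0, 1.222]
contact_force: [0.5, -0.8, -0.5]
opening: 0.275
grasp_force: 24.6
```

>>> play_rows(
  steps=[
    {"delta_pos":[0,0,0.2],"yaw":0,"jaw":15},
    {"delta_pos":[0,0,0.2],"yaw":0,"jaw":15},
    {"delta_pos":[0,0,0.2],"yaw":0,"jaw":30},
    {"delta_pos":[0,0,0.2],"yaw":0,"jaw":45},
    {"delta_pos":[0,0,0.2],"yaw":0,"jaw":55},
    {"delta_pos":[0,0,-1.3],"yaw":0,"jaw":55},
    {"delta_pos":[0,0,-4],"yaw":0,"jaw":55},
    {"delta_pos":[0,0,-8],"yaw":0,"jaw":60},
  ],
)

```text
clock: 26.55
eef_pos: [472.8, -211.5, 114.8]
tcp_rot: [-3.138, -0.0, 1.221]
contact_force: [-0.3, 0.2, 0.5]
opening: 0.597
grasp_force: 0.0
```

```bash
python3 - <<'E'
from h import *
s=r.sense(); print(s['opening'],s['eef_pos'],s['tcp_rot'][2])
for c in("scene","top"):
  p,d=vision.grab_frame(c)
  for n in("yellow_vial","blue_vial","cuvette_box"):
   for o in vision.cut_out(c,n)[:2]:
    q=pts(c,d,o["region"]);t=q[abs(q[:,2]-np.percentile(q[:,2],93))<5];print(c,n,round(o["conf"],2),o["uv"],np.percentile(q[:,2],93).round(),cv2.minAreaRect(t[:,:2].astype(np.float32)))
E
```

```text
0.5968223345035444 [ 472.83127385 -211.51474577  114.81439001] 1.220580581932294
scene yellow_vial 0.69 [401.4, 319.2] 62.0 ((455.06817626953125, -260.57708740234375), (24.9625244140625, 24.096786499023438), 31.830524444580078)
scene blue_vial 0.9 [380.4, 294.7] 60.0 ((471.2325439453125, -212.32156372070312), (21.906719207763672, 22.97017478942871), 87.55855560302734)
scene blue_vial 0.71 [304.4, 242.1] 54.0 ((445.3677062988281, -31.298248291015625), (20.41515350341797, 20.44268798828125), 47.54262924194336)
top blue_vial 0.73 [435.6, 225.2] 59.0 ((474.5350036621094, -210.15872192382812), (20.404075622558594, 22.7061824798584), 30.085569381713867)
top blue_vial 0.43 [433.9, 258.0] 12.0 ((428.3751525878906, -219.6478271484375), (101.5198745727539, 141.44203186035156), 70.97615051269531)
top cuvette_box 0.89 [322.3, 195.9] 22.0 ((541.4967651367188, 10.023630142211914), (40.265228271484375, 71.07844543457031), 2.7288658618927)
top cuvette_box 0.51 [203.3, 259.4] 45.0 ((412.45574951171875, 253.83262634277344), (62.429969787597656, 50.084651947021484), 69.51295471191406)
```

>>> play_rows(
  steps=[
    {"delta_pos":[3,-0.2,-1],"yaw":-0.05,"jaw":100},
    {"delta_pos":[7,-0.5,-2],"yaw":-0.1,"jaw":100},
    {"delta_pos":[11,-0.7,-2],"yaw":-0.2,"jaw":100},
    {"delta_pos":[15,-0.9,-2],"yaw":-0.3,"jaw":100},
    {"delta_pos":[19,-1.1,-2],"yaw":-0.39,"jaw":100},
    {"delta_pos":[22,-1.3,0],"yaw":-0.39,"jaw":100},
    {"delta_pos":[23.1,-1.3,2],"yaw":-0.39,"jaw":100},
    {"delta_pos":[23.1,-1.3,5],"yaw":-0.39,"jaw":100},
  ],
)

```text
clock: 27.75
eef_pos: [542.3, 11.3, 64.6]
tcp_rot: [3.14, -0.0, 1.613]
contact_force: [0.5, -0.3, -0.0]
opening: 1.006
grasp_force: 0.0
```

>>> play_rows(
  steps=[
    {"delta_pos":[0,0,1.5],"yaw":0,"jaw":80},
    {"delta_pos":[0,0,3.5],"yaw":0,"jaw":70},
    {"delta_pos":[0,0,5],"yaw":0,"jaw":70},
    {"delta_pos":[0,0,5.6],"yaw":0,"jaw":70},
    {"delta_pos":[0,0,5.8],"yaw":0,"jaw":70},
    {"delta_pos":[0,0,5.8],"yaw":0,"jaw":70},
    {"delta_pos":[0,0,5.8],"yaw":0,"jaw":50},
    {"delta_pos":[0,0,5.8],"yaw":0,"jaw":35},
  ],
  grip_force=30,
)

```text
clock: 28.55
eef_pos: [541.9, 9.4, 8.2]
tcp_rot: [3.14, 0.0, 1.611]
contact_force: [0.2, -0.1, 0.5]
opening: 0.459
grasp_force: 30.3
```

>>> play_rows(
  steps=[
    {"delta_pos":[0,0,0],"yaw":0,"jaw":30},
    {"delta_pos":[0,0,0],"yaw":0,"jaw":30},
    {"delta_pos":[0,0,0],"yaw":0,"jaw":30},
    {"delta_pos":[0,0,-0.5],"yaw":0,"jaw":30},
    {"delta_pos":[0,0,-2],"yaw":0,"jaw":30},
    {"delta_pos":[0,0,-5],"yaw":0,"jaw":30},
    {"delta_pos":[0,0,-9],"yaw":0,"jaw":30},
    {"delta_pos":[0,0,-10.5],"yaw":0,"jaw":30},
  ],
)

```text
clock: 29.35
eef_pos: [543.0, 9.5, 116.7]
tcp_rot: [3.137, 0.0, 1.611]
contact_force: [0.8, -0.8, -0.3]
opening: 0.461
grasp_force: 30.5
```

```bash
python3 look.py l9; python3 - <<'E'
from h import *
s=r.sense(); print(s['opening'],s['grasp_force'],s['eef_pos'],s['tcp_rot'])
p,d=vision.grab_frame("scene")
for o in vision.cut_out("scene","cuvette_box")[:2]:
    q=pts("scene",d,o["region"]);print(round(o["conf"],2),o["uv"],np.median(q,0).round(),np.percentile(q[:,2],[3,97]).round())
E
```

```text
[ 0.015  0.366  1.911  0.     0.86  -0.025] [543.    9.5 116.7] 29.35
0.45872123040713764 30.470368266105652 [543.10577801   9.46819221 115.73586827] [3.13600871e+00 1.46211167e-04 1.61083739e+00]
0.57 [332.4, 173.4] [542. -10. 128.] [108. 131.]
0.57 [242.0, 177.7] [474. 203.  10.] [ 3. 25.]
```

View pics/l9.png

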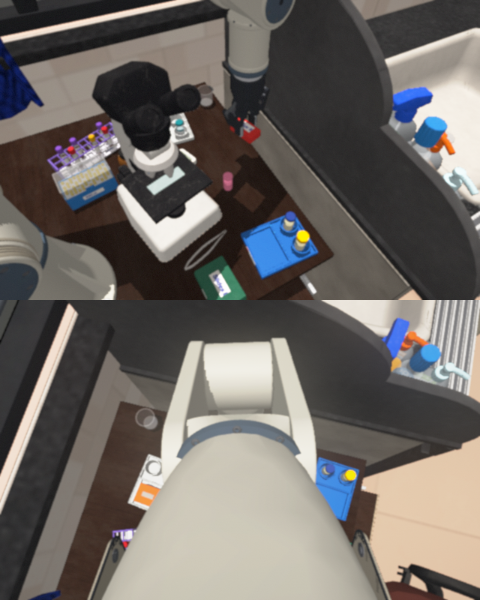

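```bash
python3 - <<'E'
from h import *
M=np.vstack([pts(c,np.load(f"{c}0.npy"),np.ones((400,640),bool)) for c in("top","scene")])
M=M[(M[:,0]>225)&(M[:,0]<400)&(abs(M[:,1]-10)<140)&(M[:,2]>150)&(M[:,2]<435)]
for p in((396,-212.5,12),(396,-212.5,60),(396,-212.5,112),(470,-100,112)):
    e,w=arm(*p);ax=(w-e)/L3; t=(M-e)@ax; d=np.linalg.norm(M-e-np.outer(t,ax),axis=1)
    print(p,[(k,round(np.percentile(d[(t>k)&(t<=k+40)],0.5)),M[(t>k)&(t<=k+40)][np.argmin(d[(t>k)&(t<=k+40)])].round().tolist()) for k in range(160,490,40) if ((t>k)&(t<=k+40)).sum()>20])
E
```

```text
(396, -212.5, 12) [(280, 187, [286.0, 1.0, 411.0]), (320, 103, [312.0, -89.0, 406.0]), (360, 94, [335.0, -99.0, 393.0]), (400, 165, [324.0, -53.0, 350.0]), (440, 202, [314.0, -28.0, 291.0]), (480, 223, [309.0, -34.0, 234.0])]
(396, -212.5, 60) [(320, 128, [274.0, -83.0, 413.0]), (360, 111, [338.0, -86.0, 409.0]), (400, 105, [335.0, -99.0, 393.0]), (440, 204, [312.0, -33.0, 317.0]), (480, 239, [314.0, -25.0, 263.0])]
(396, -212.5, 112) [(320, 208, [273.0, -2.0, 410.0]), (360, 144, [283.0, -86.0, 407.0]), (400, 126, [341.0, -93.0, 402.0]), (440, 126, [338.0, -97.0, 396.0]), (480, 256, [317.0, -26.0, 284.0])]
(470, -100, 112) [(320, 150, [275.0, -76.0, 416.0]), (360, 113, [332.0, -77.0, 417.0]), (400, 106, [343.0, -81.0, 411.0]), (440, 155, [345.0, -55.0, 366.0]), (480, 244, [326.0, -15.0, 276.0])]
```

>>> play_rows(
  steps=[
    {"delta_pos":[-3,-1.5,0],"yaw":0.05,"jaw":30},
    {"delta_pos":[-7,-3.5,0],"yaw":0.1,"jaw":30},
    {"delta_pos":[-11,-6,0],"yaw":0.2,"jaw":30},
    {"delta_pos":[-14.5,-9,0],"yaw":0.3,"jaw":30},
    {"delta_pos":[-17.5,-11.5,0],"yaw":0.381,"jaw":30},
    {"delta_pos":[-20,-13.7,0],"yaw":0.381,"jaw":30},
    {"delta_pos":[-21.6,-15.4,0],"yaw":0.381,"jaw":30},
    {"delta_pos":[-21.6,-15.4,0],"yaw":0.381,"jaw":30},
  ],
)

```text
clock: 30.35
eef_pos: [393.1, -213.3, 111.0]
tcp_rot: [-3.138, -0.0, 1.227]
contact_force: [-0.2, -0.2, -0.2]
opening: 0.459
grasp_force: 30.5
```

>>> play_rows(
  steps=[
    {"delta_pos":[0,0,1],"yaw":0,"jaw":30},
    {"delta_pos":[0,0,2.5],"yaw":0,"jaw":30},
    {"delta_pos":[0,0,4],"yaw":0,"jaw":30},
    {"delta_pos":[0,0,5.5],"yaw":0,"jaw":30},
    {"delta_pos":[0,0,6.7],"yaw":0,"jaw":30},
    {"delta_pos":[0,0,7.5],"yaw":0,"jaw":30},
    {"delta_pos":[0,0,7.8],"yaw":0,"jaw":30},
    {"delta_pos":[0,0,7.8],"yaw":0,"jaw":30},
  ],
)

```text
clock: 31.15
eef_pos: [395.9, -212.3, 33.9]
tcp_rot: [-3.141, -0.0, 1.23]
contact_force: [0.1, 0.3, -0.4]
opening: 0.46
grasp_force: 30.5
```

```bash
python3 - <<'E'
from h import *
s=r.sense(); print(s['opening'],s['eef_pos'],s['contact_force'])
p,d=vision.grab_frame("scene"); cv2.imwrite("pics/l10.png",cv2.resize(p[220:400,280:480,::-1],(600,540)))
for o in vision.cut_out("scene","cuvette_box")[:1]:
    q=pts("scene",d,o["region"]);print(round(o["conf"],2),o["uv"],np.percentile(q[:,2],[3,97]).round())
E
```

```text
0.45956209791964464 [ 395.90745621 -212.25799474   33.85476553] [ 0.14759624  0.29898932 -0.42926065]
0.81 [362.4, 328.3] [26. 49.]
```

View pics/l10.png

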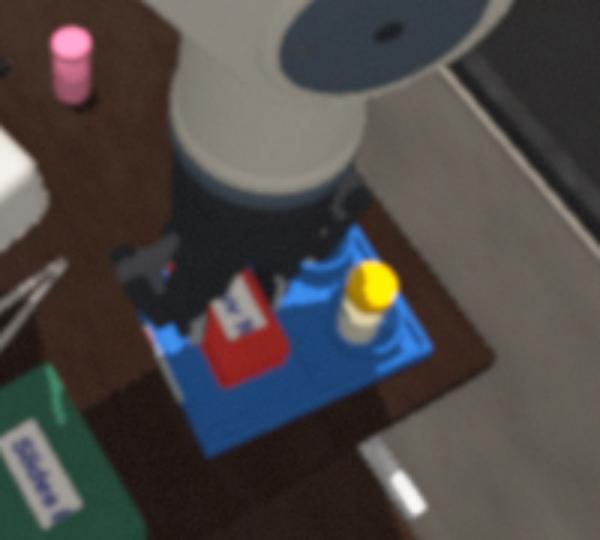

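>>> play_rows(
  steps=[
    {"delta_pos":[0,0,0.8],"yaw":0,"jaw":30},
    {"delta_pos":[0,0,1.6],"yaw":0,"jaw":30},
    {"delta_pos":[0,0,2.1],"yaw":0,"jaw":30},
    {"delta_pos":[0,0,2.2],"yaw":0,"jaw":30},
    {"delta_pos":[0,0,2.2],"yaw":0,"jaw":30},
    {"delta_pos":[0,0,2.2],"yaw":0,"jaw":45},
    {"delta_pos":[0,0,2.2],"yaw":0,"jaw":55},
    {"delta_pos":[0,0,2.2],"yaw":0,"jaw":60},
  ],
)

```text
clock: 32.05
eef_pos: [395.9, -212.6, 12.1]
tcp_rot: [-3.142, -0.0, 1.23]
contact_force: [-0.1, 0.6, 0.2]
opening: 0.603
grasp_force: 0.0
```

>>> play_rows(
  steps=[
    {"delta_pos":[0,0,0],"yaw":0,"jaw":60},
    {"delta_pos":[0,0,-1],"yaw":0,"jaw":60},
    {"delta_pos":[0,0,-4],"yaw":0,"jaw":60},
    {"delta_pos":[0,0,-8],"yaw":0,"jaw":60},
    {"delta_pos":[0,0,-12],"yaw":0,"jaw":60},
    {"delta_pos":[0,0,-16],"yaw":0,"jaw":60},
    {"delta_pos":[0,0,-20],"yaw":0,"jaw":60},
    {"delta_pos":[0,0,-24],"yaw":0,"jaw":60},
  ],
)

```text
clock: 32.85
eef_pos: [395.5, -212.3, 254.8]
tcp_rot: [3.141, 0.0, 1.23]
contact_force: [1.2, -0.1, -0.2]
opening: 0.598
grasp_force: 0.0
```

>>> play_rows(
  steps=[
    {"delta_pos":[-3,0,-3],"yaw":0,"jaw":60},
    {"delta_pos":[-7,0,-5],"yaw":0,"jaw":60},
    {"delta_pos":[-11,0,-8],"yaw":0,"jaw":60},
    {"delta_pos":[-15,0,-10],"yaw":0,"jaw":60},
    {"delta_pos":[-18,0,-10],"yaw":0,"jaw":60},
    {"delta_pos":[-20,0,-10],"yaw":0,"jaw":60},
    {"delta_pos":[-20,0,-10],"yaw":0,"jaw":60},
    {"delta_pos":[-20,0,-10],"yaw":0,"jaw":60},
  ],
)

```text
clock: 33.65
eef_pos: [328.8, -400.5, 352.4]
tcp_rot: [-3.141, -0.001, 1.229]
contact_force: [0.3, -0.0, -0.9]
opening: 0.599
grasp_force: 0.0
```

```bash
python3 look.py l11; python3 - <<'E'
from h import *
for c in("scene","top"):
  p,d=vision.grab_frame(c)
  for n in("cuvette_box","orange_carton","teal_vial","yellow_vial","blue_vial","timer","beaker"):
   for o in vision.cut_out(c,n)[:1]:
    q=pts(c,d,o["region"]);t=q[abs(q[:,2]-np.percentile(q[:,2],93))<5];R=cv2.minAreaRect(t[:,:2].astype(np.float32));print(c,n,round(o["conf"],2),np.round(o["uv"]),np.percentile(q[:,2],93).round(),np.round(R[0]),np.round(R[1]),round(R[2]))
E
```

```text
[-0.887  0.086  1.705  0.     1.352 -0.545] [ 328.8 -400.5  352.4] 33.65
scene cuvette_box 0.88 [354. 327.] 27.0 [ 396. -213.] [72. 40.] 70
scene teal_vial 0.77 [239. 167.] 59.0 [468. 200.] [23. 19.] 54
scene yellow_vial 0.73 [274. 120.] 53.0 [622. 266.] [52. 43.] 66
scene blue_vial 0.81 [380. 296.] 60.0 [ 472. -211.] [22. 23.] 65
scene timer 0.64 [254. 210.] 18.0 [431. 117.] [11. 56.] 4
scene beaker 0.58 [276. 125.] 53.0 [622. 266.] [51. 41.] 69
top cuvette_box 0.68 [439. 265.] 26.0 [ 397. -211.] [71. 40.] 70
top orange_carton 0.86 [201. 261.] 45.0 [413. 253.] [60. 49.] 69
top teal_vial 0.6 [224. 234.] 58.0 [469. 201.] [22. 22.] 2
top yellow_vial 0.76 [463. 232.] 61.0 [ 456. -260.] [24. 25.] 42
top blue_vial 0.57 [344. 238.] 54.0 [446. -29.] [20. 21.] 47
top timer 0.68 [270. 264.] 18.0 [410. 117.] [57. 62.] 6
top beaker 0.74 [195. 158.] 53.0 [619. 267.] [51. 48.] 34
```

View pics/l11.png

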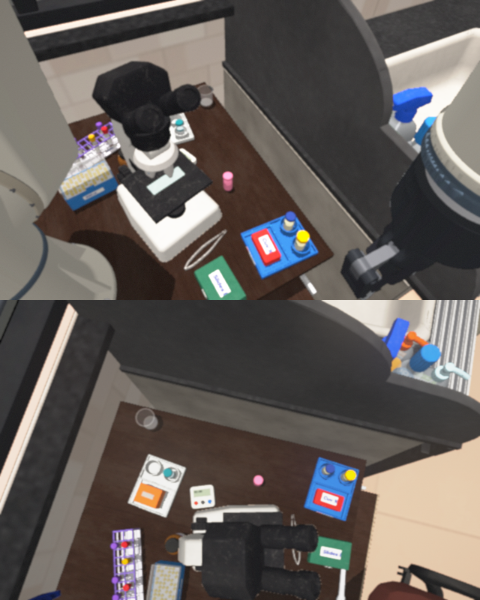

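The pictures and depth show both boxes flat in their pockets (tops at about 25 and 44 mm). All three vials stand upright in their wells, and the timer and beaker haven't moved. Handing in.

```bash
python3 -c "
from rig import r; print(r.sign_off())"
```

```text
the job is handed in; nothing more can be done
None
```

Both kits are made up as asked and handed in at about 34 s, with the timer and beaker where they were; the only notable contact was about 37 N at the wrist, for a moment, as the yellow vial was set down.

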